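Strip a coffee grinder: find which way the burr nut unscrews, hold it off

TASK

The grinder's hopper is off; strip it for cleaning: lift the upper burr carrier out by its bail and stand it flat in the steel parts tray, then unscrew the round nut from the cone burr. Nobody remembers whether its thread is right- or left-handed, so find out by trying, without wrenching it. Lift it straight off the spindle once it is free and finish still holding it, level and a hand's breadth or more above the tray, so that it cannot fall into the grinder; leave everything else where it stands.

Things in the scene. Friction and masses are not known exactly. Their poses are not given: they have to be found in the camera images.
- grinder: coffee grinder, brushed metal and black, fixed on the worktop, 205 x 156 x 201 mm. Origin on the worktop straight below the spindle axis, z up, x toward its back; it reaches from x = -85 to +120 mm. Behind the round grinding chamber a black control hump (x = 63 to 113, y = -52 to 52 mm) rises to z = 201 mm
- chamber (a point): centre of the rim of the round grinding chamber, 176 mm above the worktop, on the spindle axis. A black collar, inner radius 53 mm and outer 59 mm, surrounds the chamber; its floor is 28 mm below the rim. In it stands a steel cone burr, radius 29 mm at the floor, 21 mm at its flat top
- spindle (a point): centre of the flat top of the cone burr, 168 mm above the worktop, where the nut is seated; fixed to the grinder. The threaded spindle end, radius 13 mm, stands 22 mm up from here inside the nut; it does not turn with the nut
- nut: round knurled steel thumb nut, 40 mm in diameter, 30 mm tall, 70 g, screwed down on the cone burr; origin at the centre of its underside, z up. It comes loose either counter-clockwise seen from above (right-handed thread) or clockwise (left-handed): this differs from start to start and cannot be seen. The other way it meets a hard stop within 0.1 rad, and fingers then slip round it
- nut_top (a point): centre of the nut's closed top, 30 mm above its underside, with a dark coin slot along the nut's x axis. Turned the right way the nut turns easily and climbs about 3 mm per radian; it comes free after about 1.9 to 2.3 rad of loosening. Let go half unscrewed it stays where it is
- carrier: upper burr carrier, a black ring with a toothed steel burr inside: outer diameter 98 mm, inner radius 33 mm, 30 mm tall, 0.24 kg, standing loose on the chamber floor round the nut, with 3 to 4 mm play to the collar. Origin at the centre of its underside, z up. A bail arches over it along its y axis, legs at y = -44 and +44 mm
- bail (a point): middle of the bail's grip, a level metal bar 10 mm thick and 50 mm long along the carrier's y axis, 82 mm above the carrier's underside and on its axis, 32 mm above the top of the seated nut
- tray: shallow steel parts tray, fixed on the worktop: 170 mm along its x, 230 mm along its y, walls 4 mm thick and 18 mm high, floor 4 mm above the worktop. Origin at the centre of its underside, z up. The brush lies along y in its +x part, so the free room is x = -81 to +35 mm, y = -111 to +111 mm
- brush: cleaning brush 160 mm long lying in the tray along the tray's y, about 55 mm to the +x side of its middle; bystander
- hopper: the grinder's clear bean hopper standing on its black lid, neck up, 132 mm across, 118 mm tall; bystander
- cup_b: white cup near the worktop's front edge at the left, 63 mm tall; bystander
- cup_c: white cup standing farther back, 63 mm tall; bystander
- sugar_bowl: white lidded sugar bowl, 112 mm tall, standing farther back; bystander
There are look-alikes about, which are no part of the job. Several things have the shape of the nut; the one meant has the colours described above.

How it is judged:
On the way, in this order (a step that is already met when the one before it is completed fails the run):
1. the upper burr carrier stands flat in the tray, let go, while the nut is still on its spindle (z of carrier in the frame of tray between 0 and 0.009 m and angle between carrier's own z axis and vertical below 0.08 rad and x of carrier in the frame of tray between -0.045 and 0.045 m and y of carrier in the frame of tray between -0.075 and 0.075 m and contact force between each of the arm, the fingers and carrier below 0.1 N and linear speed of carrier below 0.03 m/s and z of nut in the frame of spindle below 0.012 m and horizontal distance between nut and spindle below 0.006 m), for 0.2 s.
2. the nut is lifted off straight above the spindle, in the fingers (z of nut in the frame of spindle above 0.028 m and horizontal distance between nut and spindle below 0.02 m and angle between nut's own z axis and vertical below 0.25 rad and contact force between the fingers and nut above 0.5 N), for 0.05 s.
At the end, for the whole second after the job is handed in: The carrier stands flat (within 0.08 rad) on the tray floor between its walls, let go; the nut is held by the fingers, level within 0.3 rad and at rest, its underside 60 to 350 mm above the worktop and within the tray's outline, touching nothing else (z of carrier in the frame of tray between 0 and 0.009 m and angle between carrier's own z axis and vertical below 0.08 rad and x of carrier in the frame of tray between -0.045 and 0.045 m and y of carrier in the frame of tray between -0.075 and 0.075 m and contact force between each of the arm, the fingers and carrier below 0.1 N and linear speed of each of carrier, nut below 0.03 m/s and z of nut in the frame of tray between 0.06 and 0.35 m and x of nut in the frame of tray between -0.085 and 0.085 m and y of nut in the frame of tray between -0.115 and 0.115 m and angle between nut's own z axis and vertical below 0.3 rad and contact force between the fingers and nut above 1 N and contact force between nut and carrier below 0.05 N and contact force between nut and tray below 0.05 N and contact force between nut and brush below 0.05 N); the arm keeps its last pose, push and grip.
It fails at once if a bystander (brush, hopper, cups, sugar bowl) is moved by more than 30 mm (distance of any of brush, hopper, cup_b, cup_c, sugar_bowl from where it was at the start of the episode above 0.03 m).
It fails at once if the nut is wrenched: more than 125 N between fingers and nut (contact force between the fingers and nut above 125 N).
It fails at once if the carrier is dropped or rammed into the tray: more than 60 N (contact force between carrier and tray above 60 N).
It also fails if it takes over 72 s, if anything falls off the work surface, if the arm or the gripper's body presses on something with over 40 N, if the wrist force passes 120 N, or if a joint passes its speed limit or range.

ROBOT

A 6-joint arm with a two-finger parallel gripper is mounted at the origin on a cart in front of the work surface, level with it; the furniture and walls round the work are solid. World frame = base frame: x ahead of the robot, y to its left, z up, the work surface at z = 0. Lengths are in m, angles in rad, forces in N, time in s.
With the tool pointing down it reaches from about 0.35 to 0.975 m from the base axis. Payload 4.9 kg.
Tool frame: the origin (TCP) lies between the finger pads; the fingertips stand 14 mm ahead of it and the grasp point (between the pads) lies 5 mm behind it (manip.finger_overhang is the distance from the TCP to the fingertips, in m); z points along the fingers, y is the line along which they close (so a half turn about z gives the same grasp; the last joint's range is limited). The gripper opens to 85 mm and grips with 20 to 120 N. Pads are 22 mm wide; open, the fingers measure 114 mm over their backs; the gripper's body (76 mm by 85 mm) begins 54 mm behind the grasp point. The pads swing forward as they close: fully open they stand 13 mm farther back than shut.
Start: joints at [-1.375, 0.053, 1.613, -0, 1.476, -0.119], TCP at [0.194, -0.594, 0.222] pointing down, gripper open.
Joint ranges: [-3.01, 3.01], [-1.01, 2.22], [0.06, 2.58], [-1.02, 4.17], [0.09, 2.62], [-3.14, 3.14]. Speed limits (rad/s): [2.57, 2.57, 3.14, 3.14, 3.14, 3.14].

INTERFACE

Orientations are given as a unit quaternion [w, x, y, z].
In Python, from plant import manip, grab_frame gives the robot as it stands.
- The arm moves only by the tool servo_tool, never from a script. Its argument "deltas" is a list that holds one entry, the list of rows, each a list of 5 numbers: the opening in per cent of the stroke, from 0 (shut) to 100 (fully open), then the shift along the world's x, y, z in m, then the turn about the world's z in degrees. A call has exactly 8 rows; each row shifts and turns the commanded pose from where the row before left it; what a row does not reach is not made up. A row lasts 1/10 s, in which the tool goes at most 50 mm and 8.59 degrees, less where a joint would pass 70% of its speed; a pose out of reach is approached as far as the arm can. A call is refused whole if a number of a shift passes 0.05 or a number of a turn 8.59, either way. A call with a gripper value outside its range is refused whole. The fingers move at their own pace and stop on an object; the grip force is fixed at half the most. Time passes only in rows, so rows that do not move let the fingers close, or fill a call up. It gives the time, the measured TCP pose, the force, the opening and the grip force at its end, in the units of the state.
- manip.state(): the state, without advancing time (a new reading comes with each control period).
- grab_frame(name): name is "scene" or "side" or "wrist"; returns a dict with "pixels" (400x640x3 uint8, red, green, blue), "z_map" (400x640 float32, m along the optical axis (not along the pixel's ray), 0 where there is no reading), "fx", "fy", "cx", "cy" (pixels), "rvec" (rotation vector, rad) and "tvec" (3), from world to camera coordinates, as OpenCV has them; the wrist camera has in their place "T_tool_cam" (4x4, takes a point from camera to tool coordinates, whose origin is the TCP and whose axes are the flange's). Camera axes: x right, y down, z forward; pixel columns grow to the right and rows downward; lengths in m; the calibration is good to about 2 mm. A picture is of the moment at which its call begins: read the wrist's pose just before it.
- manip.job_done(): hands the job in; it is judged then, once.
The state is a dict: "time": time; "joint_pos": joint angles; "joint_vel": joint speeds; "joint_efforts": joint torques, N m; "tool_pos": TCP position; "tool_rot": TCP orientation; "contact_force": force on the tool from outside, world axes, zero at the start; "ft_torque": the same for the moment, N m; "gripper_width": opening from 0.0 (shut) to 1.0 (fully open); "grasp_force": force on a finger pad.
Only numpy, scipy, OpenCV 4.12 (cv2) and the standard library are available. Lean on these libraries where they do the work, as an engineer would, in place of code of your own. Each camera call takes 0.05 s, during which the arm holds its last target. There are 200 camera calls.

## Working session

There is one attempt and no reset: what is moved stays moved. The work goes in short steps, Python scripts to look and compute and a tool call to move; the robot and the scene stay as the last step left them, time stands still between calls to the robot, and variables do not carry over. Pictures are saved under pics/ and viewed, at most 10 in all, crops included, and the job is handed in when it is done.

Besides the shell and the picture viewer there is one more tool, called after ">>>" as name(argument=value, ...) on one line, values as JSON. servo_tool: Moves the arm, as the interface text tells. Its arguments: {"type":"object","properties":{"deltas":{"type":"array"}},"required":["deltas"]}

```bash
mkdir -p pics; ls; cat > h.py <<'E'
import numpy as np, cv2
from plant import manip, grab_frame
from scipy.spatial.transform import Rotation as R
def grab(n):
    s=manip.state(); f=grab_frame(n)
    K=np.array([[f['fx'],0,f['cx']],[0,f['fy'],f['cy']],[0,0,1]])
    if n=='wrist':
        q=s['tool_rot']; T=np.eye(4); T[:3,:3]=R.from_quat([q[1],q[2],q[3],q[0]]).as_matrix(); T[:3,3]=s['tool_pos']
        M=T@np.array(f['T_tool_cam'])
    else:
        Rm=R.from_rotvec(np.ravel(f['rvec'])).as_matrix(); M=np.eye(4); M[:3,:3]=Rm.T; M[:3,3]=-Rm.T@np.ravel(f['tvec'])
    return f['pixels'],f['z_map'],K,M
def cloud(z,K,M):
    v,u=np.mgrid[:z.shape[0],:z.shape[1]]
    P=np.stack([(u-K[0,2])/K[0,0]*z,(v-K[1,2])/K[1,1]*z,z],-1)
    W=P@M[:3,:3].T+M[:3,3]; W[z<=0]=np.nan; return W
def save(n,im): cv2.imwrite('pics/'+n+'.png',cv2.cvtColor(im,cv2.COLOR_RGB2BGR))
E
python3 - <<'E'
from h import *
s=manip.state(); print(s)
a=grab('scene'); b=grab('side')
np.savez('c.npz',s=cloud(*a[1:]),t=cloud(*b[1:]),sp=a[0],tp=b[0])
save('scene',a[0]); save('side',b[0])
E
```

```text
pics
{'time': 0.0, 'joint_pos': array([-1.37500776e+00,  5.33450965e-02,  1.61429220e+00,  1.95572967e-05,
        1.47600517e+00, -1.19005438e-01]), 'joint_vel': array([-1.02005452e-03,  1.87736176e-03, -5.16475034e-05, -8.13566945e-04,
        9.68067451e-05, -8.79440062e-04]), 'joint_efforts': array([ 2.44824996e-04, -3.93680835e+01, -3.70179141e+01, -1.50550659e-04,
        7.05844912e-03,  4.89985759e-07]), 'tool_pos': array([ 0.19338959, -0.59365228,  0.22057141]), 'tool_rot': array([-1.02452907e-03,  9.87638271e-01,  1.56746915e-01, -2.96116389e-05]), 'contact_force': array([0.00852604, 0.42446568, 0.44167597]), 'ft_torque': array([ 0.01693817,  0.00816658, -0.01158442]), 'grasp_force': 0.0, 'gripper_width': 1.0006162220827126}
```

View pics/scene.png

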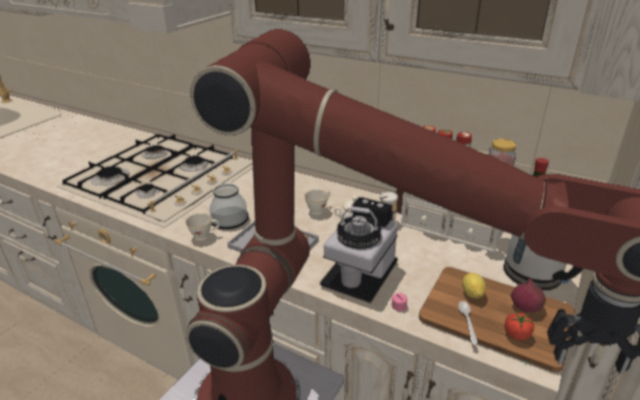

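View pics/side.png

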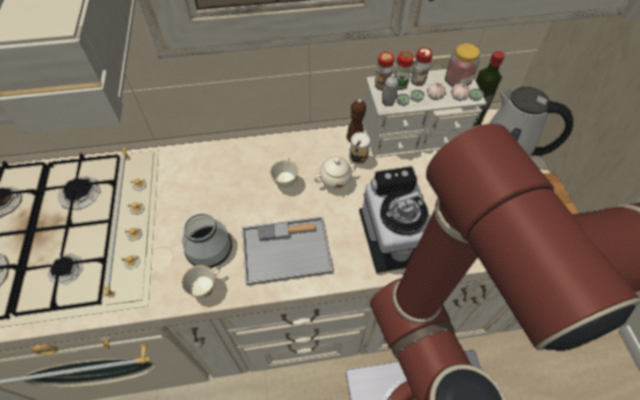

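The side view shows the tray with corners near (244,232), (322,219), (332,272), (249,282) and the brush in its far part. It also shows the grinder at about (398,215), with the collar round (405,212) and the hump at (395,180). The scene view shows the bail over the grinder at (358,222).

```bash
python3 - <<'E'
from h import *
d=np.load('c.npz'); S,T,tp=d['s'],d['t'],d['tp']
for p in [(244,232),(322,219),(332,272),(249,282),(287,260),(287,229),(405,212),(395,180),(378,175),(412,170),(366,212),(388,270),(205,228),(200,285),(286,178),(337,175),(430,215)]:
    print(p,np.round(T[p[1],p[0]],3))
print('scene')
for p in [(358,222),(360,232),(372,210),(345,235),(350,275),(399,300)]: print(p,np.round(S[p[1],p[0]],3))
# high points near the grinder
for n,W in (('side',T),('scene',S)):
    c=T[212,405]
    r=np.hypot(W[...,0]-c[0],W[...,1]-c[1])
    for lo,hi in ((.165,.172),(.172,.182),(.182,.195),(.195,.21),(.21,.224),(.224,.26)):
        m=(r<.13)&(W[...,2]>lo)&(W[...,2]<hi); P=W[m]
        if len(P): print(n,lo,hi,len(P),np.round(P.mean(0),3),np.round(P.min(0),3),np.round(P.max(0),3))
# tray: points with z .012-.022 -> walls
c=T[260,287]; m=(np.hypot(T[...,0]-c[0],T[...,1]-c[1])<.2)&(T[...,2]>.012)&(T[...,2]<.025)
hsv=cv2.cvtColor(tp,cv2.COLOR_RGB2HSV)
g=((hsv[...,1]<45)&(hsv[...,2]<190)&(T[...,2]<.03)&(np.hypot(T[...,0]-c[0],T[...,1]-c[1])<.16)).astype(np.uint8)
n,l,st,ce=cv2.connectedComponentsWithStats(g); k=l[260,287]; print(st[k])
q=T[l==k][:,:2].astype(np.float32); print(cv2.minAreaRect(q))
x0,y0=160,140; save('crop',cv2.resize(tp[140:300,160:460],None,fx=2.6,fy=2.6,interpolation=cv2.INTER_CUBIC))
E
```

```text
(244, 232) [0.555 0.375 0.006]
(322, 219) [0.557 0.152 0.018]
(332, 272) [0.396 0.15  0.009]
(249, 282) [0.397 0.369 0.019]
(287, 260) [0.451 0.265 0.004]
(287, 229) [0.536 0.254 0.024]
(405, 212) [ 0.442 -0.031  0.193]
(395, 180) [ 0.534 -0.028  0.2  ]
(378, 175) [0.558 0.009 0.197]
(412, 170) [ 0.56  -0.08   0.198]
(366, 212) [0.529 0.035 0.071]
(388, 270) [0.376 0.004 0.017]
(205, 228) [0.581 0.482 0.011]
(200, 285) [0.409 0.495 0.015]
(286, 178) [0.719 0.237 0.014]
(337, 175) [0.655 0.094 0.085]
(430, 215) [ 0.534 -0.163 -0.001]
scene
(358, 222) [ 0.45  -0.043  0.198]
(360, 232) [ 0.445 -0.052  0.172]
(372, 210) [ 0.528 -0.047  0.192]
(345, 235) [ 0.418 -0.022  0.169]
(350, 275) [ 0.391 -0.052  0.068]
(399, 300) [ 0.403 -0.188  0.031]
side 0.165 0.172 383 [ 0.462 -0.033  0.169] [ 0.4   -0.091  0.165] [0.554 0.026 0.172]
side 0.172 0.182 845 [ 0.464 -0.033  0.176] [ 0.402 -0.095  0.172] [0.563 0.027 0.182]
side 0.182 0.195 265 [ 0.504 -0.024  0.189] [ 0.44  -0.086  0.182] [0.566 0.027 0.195]
side 0.195 0.21 722 [ 0.527 -0.034  0.199] [ 0.442 -0.085  0.195] [0.572 0.017 0.209]
side 0.21 0.224 22 [ 0.457 -0.025  0.217] [ 0.448 -0.08   0.211] [0.469 0.004 0.224]
side 0.224 0.26 97 [ 0.459 -0.037  0.232] [ 0.451 -0.068  0.224] [ 0.47  -0.007  0.237]
scene 0.165 0.172 324 [ 0.457 -0.047  0.169] [ 0.398 -0.098  0.165] [0.558 0.021 0.172]
scene 0.172 0.182 564 [ 0.463 -0.046  0.176] [ 0.397 -0.099  0.172] [0.558 0.022 0.182]
scene 0.182 0.195 198 [ 0.496 -0.051  0.189] [ 0.436 -0.091  0.182] [0.557 0.023 0.195]
scene 0.195 0.21 447 [ 0.522 -0.04   0.199] [ 0.438 -0.091  0.195] [0.571 0.012 0.21 ]
scene 0.21 0.224 21 [ 0.459 -0.043  0.217] [ 0.446 -0.081  0.211] [ 0.47  -0.001  0.224]
scene 0.224 0.26 87 [ 0.458 -0.041  0.23 ] [ 0.447 -0.073  0.224] [ 0.467 -0.01   0.235]
[ 242  217   93   69 4883]
((0.48629260063171387, 0.26264744997024536), (0.1877487152814865, 0.23838640749454498), 0.24346958100795746)
```

View pics/crop.png

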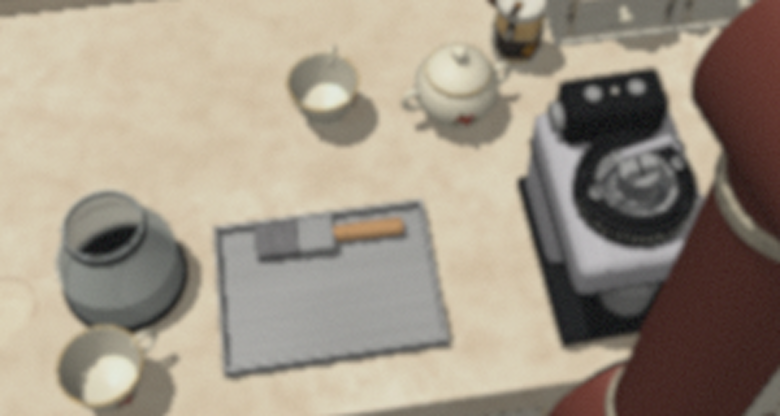

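```bash
python3 - <<'E'
from h import *
d=np.load('c.npz')
for k in 'st':
    W=d[k]; m=(np.hypot(W[...,0]-.459,W[...,1]+.039)<.06)&(W[...,2]>.226)&(W[...,2]<.245)
    p=W[m][:,:2].astype(np.float32); v=cv2.fitLine(p,cv2.DIST_HUBER,0,.01,.01).ravel(); r=cv2.minAreaRect(p)
    print(k,len(p),v,np.degrees(np.arctan2(v[1],v[0])),r)
E
```

```text
s 79 [ 0.24125028 -0.9704629   0.45988747 -0.04647604] -76.03965 ((0.4588465392589569, -0.040384575724601746), (0.01056758314371109, 0.06300283223390579), 15.033801078796387)
t 94 [ 0.2186356  -0.9758066   0.45761624 -0.03372974] -77.371086 ((0.46002915501594543, -0.03763341158628464), (0.010900452733039856, 0.06201589107513428), 15.466695785522461)
```

>>> servo_tool(deltas=[[[100,0.01,0.02,0.03,4.5],[100,0.0165,0.036,0.03,4.5],[100,0.0165,0.036,0.02,4.5],[100,0.0165,0.036,0.02,4.5],[100,0.0165,0.036,0,4.5],[100,0.0165,0.036,0,4.5],[100,0.0165,0.036,0,4.5],[100,0.0165,0.036,0,4.5]]])

```text
time: 0.9
tool_pos: [0.3192, -0.3206, 0.3213]
tool_rot: [-0.0, 0.89, 0.456, 0.0]
contact_force: [0.8, 0.2, 0.6]
gripper_width: 0.996
grasp_force: 0.0
```

>>> servo_tool(deltas=[[[100,0.0175,0.035,0,6.1],[100,0.0175,0.035,0,6.1],[100,0.0175,0.035,0,6.1],[100,0.0175,0.035,0,6.1],[100,0.0175,0.035,0,6.1],[100,0.0175,0.035,0,6.1],[100,0.0175,0.035,0,6.1],[100,0.0175,0.035,0,6.1]]])

```text
time: 1.7
tool_pos: [0.4592, -0.0406, 0.3214]
tool_rot: [-0.0, 0.622, 0.783, -0.0]
contact_force: [0.3, -1.0, 0.4]
gripper_width: 1.006
grasp_force: 0.0
```

```bash
python3 - <<'E'
from h import *
a=grab('wrist'); s=manip.state(); print(s['tool_pos'],s['tool_rot'],s['joint_pos'])
W=cloud(*a[1:]); np.savez('w.npz',W=W,p=a[0]); save('w1',a[0])
m=(np.hypot(W[...,0]-.459,W[...,1]+.039)<.06)&(W[...,2]>.222)&(W[...,2]<.245)
p=W[m][:,:2].astype(np.float32); print(len(p),np.nanmean(W[m],0))
if len(p)>20:
    r=cv2.minAreaRect(p); v=cv2.fitLine(p,cv2.DIST_HUBER,0,.01,.01).ravel(); print(r,np.degrees(np.arctan2(v[1],v[0])),v)
b=grab('side'); T=cloud(*b[1:]); 
E
```

```text
[ 0.46071243 -0.03624214  0.32115183] [-0.00107998  0.61853939  0.78575069  0.00192724] [-0.2425502  -0.38693416  1.83891057  0.00443338  1.68999654 -0.47905137]
1020 [ 0.46022727 -0.03404413  0.23340629]
((0.46072715520858765, -0.03633952885866165), (0.009953109547495842, 0.07396924495697021), 13.603523254394531) -76.01138 [ 0.24172908 -0.97034377  0.46022728 -0.03404413]
```

View pics/w1.png

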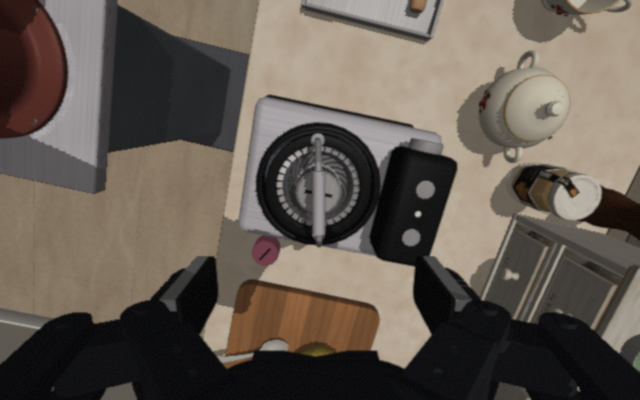

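The wrist view shows the bail bar running from (318,140) to (320,242), with the fingers straddling it along the image row. The nut with its slot lies under the bar at (318,188). Descending onto it.

>>> servo_tool(deltas=[[[50,0,0,-0.02,0],[50,0,-0.0005,-0.025,0],[50,0,0,-0.025,0],[50,0,0,-0.015,0],[50,0,0,-0.008,0],[30,0,0,0,0],[0,0,0,0,0],[0,0,0,0,0]]])

```text
time: 2.6
tool_pos: [0.4598, -0.043, 0.2304]
tool_rot: [0.001, 0.624, 0.782, 0.001]
contact_force: [0.4, 0.2, 0.5]
gripper_width: 0.006
grasp_force: 0.0
```

>>> servo_tool(deltas=[[[0,0,0,0,0],[0,0,0,0,0],[0,0,0,0,0],[0,0,0,0.003,0],[0,0,0,0.006,0],[0,0,0,0.008,0],[0,0,0,0.01,0],[0,0,0,0.01,0]]])

```text
time: 3.4
tool_pos: [0.4592, -0.0428, 0.2671]
tool_rot: [0.0, 0.624, 0.782, 0.0]
contact_force: [-0.1, 0.2, 0.1]
gripper_width: -0.0
grasp_force: 0.0
```

```bash
python3 - <<'E'
from h import *
a=grab('wrist'); s=manip.state(); print(s['tool_pos'],s['gripper_width'],s['grasp_force'])
W=cloud(*a[1:]); b=grab('side'); T=cloud(*b[1:])
m=(np.hypot(T[...,0]-.459,T[...,1]+.039)<.07)&(T[...,2]>.222)&(T[...,2]<.245)
print(m.sum(),np.nanmean(T[m],0))
save('w2',np.hstack([a[0][:,160:480],cv2.resize(b[0][140:260,350:446],(320,400))]))
E
```

```text
[ 0.46004929 -0.04303584  0.26922846] 0.001968813527188024 0.0
96 [ 0.45827437 -0.0343928   0.23210924]
```

View pics/w2.png

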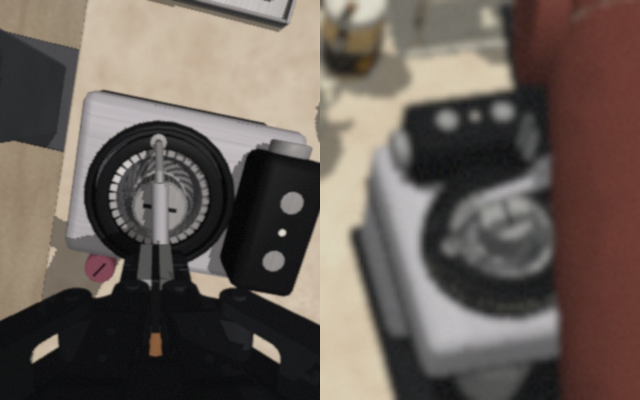

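The fingers are shut above the bar at about (155,245) in the left half of the picture, and the carrier has not moved. I'll measure the tip against the bar directly.

```bash
python3 - <<'E'
from h import *
a=grab('wrist'); s=manip.state(); W=cloud(*a[1:]); print(s['tool_pos'],s['tool_rot'])
for v in range(140,300,10): print(v,[np.round(W[v,u],3).tolist() for u in (305,312,319,326)])
E
```

```text
[ 0.45961447 -0.04291317  0.26729581] [1.12946802e-03 6.23622530e-01 7.81724642e-01 4.97873819e-04]
140 [[0.442, 0.004, 0.179], [0.447, 0.006, 0.18], [0.451, 0.008, 0.201], [0.457, 0.008, 0.178]]
150 [[0.443, -0.004, 0.162], [0.449, -0.002, 0.173], [0.452, 0.003, 0.216], [0.459, -0.0, 0.169]]
160 [[0.445, -0.014, 0.152], [0.451, -0.012, 0.155], [0.453, -0.002, 0.224], [0.462, -0.009, 0.155]]
170 [[0.447, -0.019, 0.166], [0.452, -0.018, 0.169], [0.454, -0.007, 0.23], [0.462, -0.015, 0.169]]
180 [[0.448, -0.022, 0.192], [0.451, -0.013, 0.231], [0.455, -0.012, 0.234], [0.462, -0.018, 0.195]]
190 [[0.449, -0.028, 0.198], [0.453, -0.019, 0.233], [0.456, -0.017, 0.237], [0.461, -0.017, 0.234]]
200 [[0.451, -0.034, 0.199], [0.454, -0.025, 0.234], [0.458, -0.023, 0.237], [0.462, -0.023, 0.234]]
210 [[0.452, -0.041, 0.199], [0.455, -0.031, 0.233], [0.459, -0.029, 0.236], [0.464, -0.029, 0.231]]
220 [[0.454, -0.049, 0.198], [0.457, -0.037, 0.234], [0.461, -0.035, 0.236], [0.465, -0.035, 0.233]]
230 [[0.458, -0.071, 0.158], [0.458, -0.043, 0.232], [0.462, -0.041, 0.236], [0.466, -0.041, 0.233]]
240 [[0.459, -0.074, 0.172], [0.459, -0.05, 0.232], [0.463, -0.047, 0.236], [0.468, -0.047, 0.233]]
250 [[0.453, -0.033, 0.29], [0.456, -0.032, 0.29], [0.459, -0.031, 0.29], [0.462, -0.03, 0.291]]
260 [[0.453, -0.033, 0.3], [0.456, -0.032, 0.3], [0.459, -0.031, 0.3], [0.461, -0.031, 0.3]]
270 [[0.453, -0.033, 0.308], [0.456, -0.032, 0.309], [0.458, -0.031, 0.309], [0.461, -0.031, 0.309]]
280 [[0.454, -0.033, 0.315], [0.456, -0.032, 0.317], [0.458, -0.032, 0.316], [0.461, -0.031, 0.316]]
290 [[0.454, -0.031, 0.326], [0.457, -0.036, 0.316], [0.459, -0.035, 0.317], [0.46, -0.03, 0.325]]
```

```bash
python3 - <<'E'
from h import *
print(manip.finger_overhang,[x for x in dir(manip) if x[0]!='_'])
s=manip.state(); f=grab_frame('wrist'); print(np.round(f['T_tool_cam'],4),f['fx'],f['cx'],f['cy'])
a=grab('wrist'); W=cloud(*a[1:])
for v in range(236,256,2): print(v,[np.round(W[v,u],3).tolist() for u in (305,312,319,326,333)])
E
```

```text
0.014 ['IKError', 'finger_overhang', 'job_done', 'state']
[[-8.000e-04 -9.644e-01 -2.646e-01  6.740e-02]
 [ 1.000e+00 -8.000e-04 -2.000e-04 -2.000e-04]
 [-1.000e-04 -2.646e-01  9.644e-01 -1.527e-01]
 [ 0.000e+00  0.000e+00  0.000e+00  1.000e+00]] 328.0451152032388 315.13300443465414 205.62839529789872
236 [[0.457, -0.072, 0.165], [0.463, -0.071, 0.166], [0.462, -0.044, 0.235], [0.466, -0.044, 0.234], [0.479, -0.065, 0.17]]
238 [[0.457, -0.071, 0.172], [0.463, -0.071, 0.169], [0.462, -0.045, 0.236], [0.466, -0.045, 0.234], [0.479, -0.066, 0.172]]
240 [[0.458, -0.073, 0.172], [0.463, -0.073, 0.168], [0.462, -0.047, 0.235], [0.467, -0.046, 0.234], [0.48, -0.068, 0.171]]
242 [[0.458, -0.075, 0.172], [0.464, -0.076, 0.165], [0.463, -0.048, 0.234], [0.467, -0.048, 0.233], [0.48, -0.07, 0.172]]
244 [[0.452, -0.032, 0.281], [0.455, -0.032, 0.281], [0.458, -0.032, 0.28], [0.461, -0.031, 0.28], [0.48, -0.07, 0.175]]
246 [[0.452, -0.032, 0.284], [0.455, -0.032, 0.282], [0.458, -0.031, 0.284], [0.461, -0.031, 0.283], [0.48, -0.071, 0.178]]
248 [[0.452, -0.033, 0.285], [0.455, -0.032, 0.285], [0.458, -0.031, 0.285], [0.461, -0.03, 0.286], [0.48, -0.072, 0.179]]
250 [[0.452, -0.032, 0.288], [0.455, -0.032, 0.287], [0.458, -0.031, 0.288], [0.461, -0.03, 0.288], [0.481, -0.074, 0.178]]
252 [[0.452, -0.033, 0.289], [0.455, -0.032, 0.289], [0.458, -0.031, 0.29], [0.461, -0.03, 0.29], [0.481, -0.075, 0.179]]
254 [[0.452, -0.033, 0.291], [0.455, -0.032, 0.291], [0.458, -0.031, 0.293], [0.461, -0.03, 0.292], [0.465, -0.034, 0.283]]
```

The wrist depth puts the shut tips at z≈0.280 with the TCP at z≈0.268. So the tips really end about 11 mm behind the reported TCP, not 14 mm ahead of it. That explains the miss, and I'll go about 25 mm lower.

>>> servo_tool(deltas=[[[50,0.001,0.006,0,0],[50,0,0,0,0],[50,0,0,0,0],[50,0,0,-0.02,0],[50,0,0,-0.02,0],[50,0,0,-0.014,0],[50,0,0,-0.008,0],[50,0,0,0,0]]])

```text
time: 4.45
tool_pos: [0.4593, -0.0366, 0.2024]
tool_rot: [-0.001, 0.624, 0.782, -0.001]
contact_force: [0.5, -0.1, 0.2]
gripper_width: 0.501
grasp_force: 0.0
```

>>> servo_tool(deltas=[[[0,0,0,0,0],[0,0,0,0,0],[0,0,0,0,0],[0,0,0,0,0],[0,0,0,0,0],[0,0,0,0,0],[0,0,0,0.002,0],[0,0,0,0.002,0]]])

```text
time: 5.25
tool_pos: [0.4592, -0.0365, 0.2063]
tool_rot: [-0.001, 0.624, 0.782, -0.001]
contact_force: [1.3, -0.4, -3.8]
gripper_width: 0.089
grasp_force: 58.4
```

>>> servo_tool(deltas=[[[0,0,0,0.005,0],[0,0,0,0.01,0],[0,0,0,0.015,0],[0,0,0,0.015,0],[0,0,0,0.02,0],[0,0,0,0.02,0],[0,0,0,0.01,0],[0,0,0,0,0]]])

```text
time: 6.05
tool_pos: [0.461, -0.037, 0.3058]
tool_rot: [0.002, 0.624, 0.782, 0.001]
contact_force: [0.7, -0.3, -2.4]
gripper_width: 0.089
grasp_force: 58.6
```

```bash
python3 - <<'E'
from h import *
s=manip.state(); print(s['tool_pos'],s['gripper_width'],s['grasp_force'],s['contact_force'])
a=grab('wrist'); W=cloud(*a[1:]); 
d=np.load('c.npz'); T=d['t']; S=d['s']
for n,C in (('t',T),('s',S),('w',W)):
    m=(abs(C[...,0]-.475)<.12)&(abs(C[...,1]-.262)<.14)&(C[...,2]>.013)&(C[...,2]<.021)
    P=C[m]
    if len(P)<20: print(n,len(P)); continue
    P=P[(P[:,0]<.42)|(P[:,0]>.545)|(P[:,1]<.165)|(P[:,1]>.36)]
    r=cv2.minAreaRect(P[:,:2].astype(np.float32)); print(n,len(P),r,np.percentile(P,[2,98],axis=0).round(3).tolist())
t=d['tp'].astype(int); br=(abs(T[...,0]-.54)<.05)&(abs(T[...,1]-.26)<.1)&(T[...,2]>.016)&(T[...,2]<.05)
print('brush',np.percentile(T[br],[2,98],axis=0).round(3))
save('w3',a[0])
E
```

```text
[ 0.46098732 -0.03699701  0.30580007] 0.08870164920869043 58.62315595149994 [ 0.71257234 -0.2502421  -2.36796764]
t 504 ((0.48055166006088257, 0.263896107673645), (0.17265112698078156, 0.23013359308242798), 0.2836054265499115) [[0.395, 0.15, 0.013], [0.566, 0.378, 0.021]]
s 120 ((0.48251986503601074, 0.2610747218132019), (0.14486533403396606, 0.25706958770751953), 11.810554504394531) [[0.394, 0.146, 0.013], [0.565, 0.377, 0.02]]
w 813 ((0.48588961362838745, 0.15342660248279572), (0.17414416372776031, 0.03984624892473221), 12.627041816711426) [[0.402, 0.15, 0.013], [0.566, 0.187, 0.02]]
brush [[0.518 0.179 0.016]
 [0.564 0.334 0.027]]
```

View pics/w3.png

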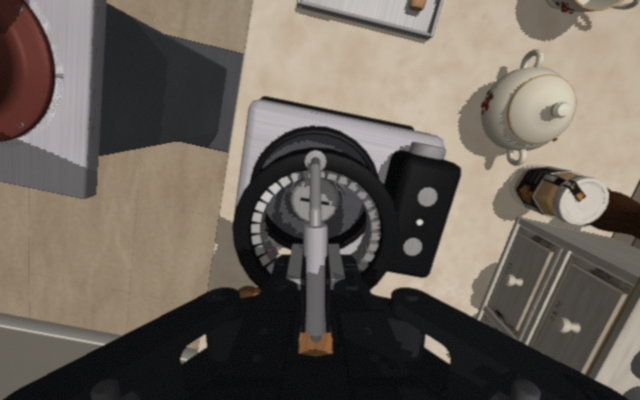

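The carrier hangs clear of the chamber at (316,215), and the nut is still in place under it at (318,200). Carrying it to the tray.

>>> servo_tool(deltas=[[[0,0,0.02,0,0],[0,0,0.04,0,0],[0,-0.001,0.045,0,0],[0,-0.001,0.048,0,0],[0,-0.001,0.048,0,0],[0,0,0.045,0,0],[0,0,0.034,-0.01,0],[0,0,0.02,-0.02,0]]])

```text
time: 6.9
tool_pos: [0.4568, 0.266, 0.2729]
tool_rot: [0.0, 0.623, 0.783, 0.001]
contact_force: [0.2, 0.2, -3.5]
gripper_width: 0.089
grasp_force: 58.6
```

>>> servo_tool(deltas=[[[0,0,0,-0.03,0],[0,0,0,-0.04,0],[0,0,0,-0.04,0],[0,0,0,-0.04,0],[0,0,0,-0.02,0],[0,0,0,-0.01,0],[0,0,0,-0.005,0],[0,0,0,0,0]]])

```text
time: 7.7
tool_pos: [0.4571, 0.2632, 0.0879]
tool_rot: [-0.0, 0.624, 0.782, -0.0]
contact_force: [-0.1, -0.2, -2.5]
gripper_width: 0.089
grasp_force: 58.6
```

```bash
python3 - <<'E'
from h import *
s=manip.state(); print(s['tool_pos'],s['gripper_width'],s['grasp_force'],s['contact_force'])
b=grab('side'); T=cloud(*b[1:])
save('s4',cv2.resize(b[0][140:300,160:400],None,fx=3,fy=3))
E
```

```text
[0.45711642 0.26324965 0.08786196] 0.08929300560653015 58.618066906929016 [-0.14237002 -0.21259062 -2.4984251 ]
```

View pics/s4.png

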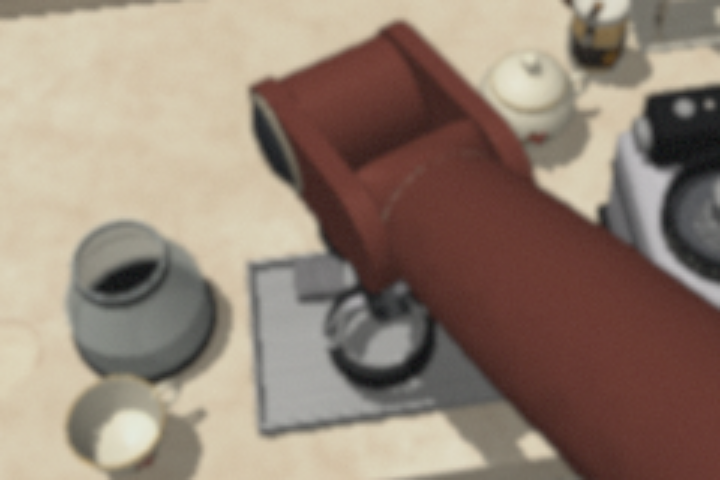

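The side view shows the carrier hanging level over the tray at (380,335), clear of the brush. Lowering it gently.

>>> servo_tool(deltas=[[[0,0,0,-0.008,0],[0,0,0,-0.008,0],[0,0,0,-0.006,0],[0,0,0,-0.002,0],[0,0,0,-0.001,0],[0,0,0,-0.001,0],[0,0,0,-0.001,0],[0,0,0,0,0]]])

```text
time: 8.55
tool_pos: [0.4573, 0.2634, 0.0612]
tool_rot: [0.0, 0.624, 0.782, 0.0]
contact_force: [-0.9, 0.3, -2.0]
gripper_width: 0.091
grasp_force: 58.9
```

>>> servo_tool(deltas=[[[0,0,0,-0.001,0],[0,0,0,-0.0005,0],[0,0,0,-0.0005,0],[0,0,0,-0.0005,0],[0,0,0,-0.0005,0],[0,0,0,0,0],[0,0,0,0,0],[0,0,0,0,0]]])

```text
time: 9.35
tool_pos: [0.4574, 0.2635, 0.0611]
tool_rot: [-0.0, 0.624, 0.782, -0.0]
contact_force: [-9.4, -3.0, 15.2]
gripper_width: 0.089
grasp_force: 60.6
```

>>> servo_tool(deltas=[[[0,0,0,0.001,0],[0,0,0,0,0],[45,0,0,0,0],[45,0,0,0,0],[45,0,0,0,0],[45,0,0,0,0],[45,0,0,0.01,0],[45,0,0,0.03,0]]])

```text
time: 10.15
tool_pos: [0.4545, 0.2622, 0.0962]
tool_rot: [-0.002, 0.624, 0.782, -0.003]
contact_force: [0.2, 0.4, -0.6]
gripper_width: 0.447
grasp_force: 0.0
```

>>> servo_tool(deltas=[[[45,0,0,0.04,0],[45,0,0,0.05,0],[45,0,0,0.05,0],[45,0,0,0.05,0],[45,0,-0.02,0.04,0],[45,0,-0.03,0,0],[45,0,-0.03,0,0],[45,0,0,0,0]]])

```text
time: 10.95
tool_pos: [0.4572, 0.1811, 0.3303]
tool_rot: [0.001, 0.625, 0.781, 0.001]
contact_force: [-0.2, -0.1, -0.3]
gripper_width: 0.451
grasp_force: 0.0
```

```bash
python3 - <<'E'
from h import *
s=manip.state(); print(s['tool_pos'],s['gripper_width'],s['grasp_force'],s['contact_force'])
a=grab('wrist'); W=cloud(*a[1:]); 
C=W; n=(np.hypot(C[...,0]-.457,C[...,1]-.2635)<.055)
for lo,hi in ((.026,.042),(.08,.1)):
    P=C[n&(C[...,2]>lo)&(C[...,2]<hi)]; print(lo,len(P),P.mean(0) if len(P) else 0, cv2.minAreaRect(P[:,:2].astype(np.float32)) if len(P)>5 else 0, cv2.minEnclosingCircle(P[:,:2].astype(np.float32)) if len(P)>5 else 0)
save('w5',a[0])
E
```

```text
[0.4572402  0.18109141 0.33025075] 0.45085101677300227 0.0 [-0.22602674 -0.10597084 -0.271373  ]
0.026 2197 [0.45734987 0.26482069 0.03272604] ((0.45767703652381897, 0.2634139060974121), (0.09671389311552048, 0.0967152789235115), 58.291748046875) ((0.45759233832359314, 0.2628035545349121), 0.049294665455818176)
0.08 449 [0.45723309 0.26412762 0.08972664] ((0.45778894424438477, 0.2632252275943756), (0.009435299783945084, 0.07056114077568054), 12.659878730773926) ((0.45770901441574097, 0.26320725679397583), 0.03538099303841591)
```

View pics/w5.png

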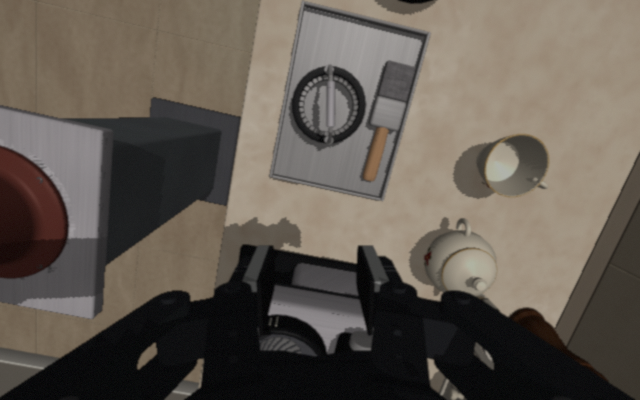

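The carrier stands flat in the tray at (328,104), clear of the brush at (385,120). Now to the nut.

>>> servo_tool(deltas=[[[60,0,-0.03,0,0],[60,0,-0.045,0,0],[60,0.001,-0.045,0,0],[60,0.001,-0.045,0,0],[60,0.001,-0.03,-0.01,0],[60,0,-0.015,-0.02,0],[60,0,-0.005,-0.02,0],[60,0,0,0,0]]])

```text
time: 11.8
tool_pos: [0.4587, -0.0314, 0.2754]
tool_rot: [-0.003, 0.624, 0.781, -0.001]
contact_force: [-0.4, -0.1, -0.8]
gripper_width: 0.598
grasp_force: 0.0
```

```bash
cat > nut.py <<'E'
from h import *
import sys
def nut(name,z0=.19,z1=.215):
    s=manip.state(); p,z,K,M=grab(name); C=cloud(z,K,M)
    m=(np.hypot(C[...,0]-.46,C[...,1]+.038)<.045)&(C[...,2]>z0)&(C[...,2]<z1)
    P=C[m]; q=P[:,:2].astype(np.float32)
    print(s['time'],s['tool_pos'],'yaw',np.degrees(2*np.arctan2(s['tool_rot'][2],s['tool_rot'][1])),'j6',s['joint_pos'][5])
    print(name,len(P),'z',np.median(P[:,2]),cv2.minEnclosingCircle(q),cv2.minAreaRect(q))
    return p,C,m
if __name__=='__main__':
    p,C,m=nut('wrist')
    # slot angle: dark pixels on top
    g=cv2.cvtColor(p,cv2.COLOR_RGB2GRAY); mm=cv2.erode(cv2.morphologyEx(m.astype(np.uint8),cv2.MORPH_CLOSE,np.ones((9,9))),np.ones((7,7)))>0
    d=mm&(g<.6*np.median(g[mm]))&np.isfinite(C[...,0]); q=C[d][:,:2].astype(np.float32)
    if len(q)>10: print('slot',len(q),cv2.minAreaRect(q),cv2.fitLine(q,cv2.DIST_HUBER,0,.01,.01).ravel())
    b=(abs(C[...,0]-.46)<.08)&(abs(C[...,1]+.038)<.08)&(C[...,2]>.172)&(C[...,2]<.182)&(p.max(-1)<70)
    q=C[b][:,:2].astype(np.float32); print('collar',len(q),cv2.minEnclosingCircle(q) if len(q) else 0)
E
python3 nut.py
```

```text
11.8 [ 0.4586753  -0.03139004  0.27544136] yaw 102.79486772440117 j6 -0.4539842479800629
wrist 2182 z 0.19844556112303058 ((0.46060818433761597, -0.03651702031493187), 0.020069699734449387) ((0.46063268184661865, -0.0367145873606205), (0.03924090042710304, 0.03913791850209236), 6.4571309089660645)
slot 140 ((0.4630182683467865, -0.03866719454526901), (0.014468099921941757, 0.025148214772343636), 58.16484832763672) [ 0.9999815   0.00607861  0.4593219  -0.03746973]
collar 3369 ((0.4743586480617523, -0.0243487898260355), 0.07673083990812302)
```

>>> servo_tool(deltas=[[[60,0.002,-0.0053,-0.015,0],[60,0,0,-0.025,0],[60,0,0,-0.025,0],[60,0,0,-0.02,0],[60,0,0,-0.01,0],[60,0,0,-0.006,0],[60,0,0,0,0],[60,0,0,0,0]]])

```text
time: 12.65
tool_pos: [0.4628, -0.0371, 0.179]
tool_rot: [0.001, 0.624, 0.782, 0.0]
contact_force: [0.5, 0.1, 1.0]
gripper_width: 0.597
grasp_force: 0.0
```

```bash
python3 - <<'E'
from h import *
s=manip.state(); print(s['time'],s['tool_pos'],s['contact_force'],s['ft_torque'])
a=grab('wrist'); W=cloud(*a[1:]); save('w6',a[0])
m=(np.hypot(W[...,0]-.4606,W[...,1]+.0367)<.06)&(W[...,2]>.16)
P=W[m]; T=s['tool_pos']
# finger tip: lowest z in finger columns beside the nut
for v in range(180,320,10): print(v,[np.round(W[v,u],3).tolist() for u in (255,265,275,315,355,365,375)])
E
```

```text
12.65 [ 0.46276039 -0.0371284   0.17899585] [0.48034979 0.10883557 1.02663899] [-0.04306289 -0.02250492  0.02400816]
180 [[0.422, -0.013, 0.149], [0.428, -0.012, 0.149], [0.433, -0.011, 0.149], [0.455, -0.006, 0.148], [0.477, -0.001, 0.149], [0.483, 0.0, 0.148], [0.489, 0.002, 0.148]]
190 [[0.423, -0.019, 0.15], [0.429, -0.018, 0.149], [0.434, -0.017, 0.148], [0.456, -0.01, 0.157], [0.479, -0.006, 0.149], [0.484, -0.005, 0.149], [0.49, -0.004, 0.149]]
200 [[0.424, -0.025, 0.149], [0.43, -0.024, 0.148], [0.436, -0.021, 0.154], [0.457, -0.013, 0.164], [0.48, -0.012, 0.149], [0.486, -0.011, 0.149], [0.492, -0.009, 0.149]]
210 [[0.425, -0.031, 0.148], [0.431, -0.03, 0.148], [0.437, -0.025, 0.158], [0.458, -0.017, 0.169], [0.481, -0.017, 0.153], [0.488, -0.016, 0.149], [0.493, -0.015, 0.148]]
220 [[0.426, -0.036, 0.149], [0.433, -0.034, 0.154], [0.439, -0.029, 0.163], [0.458, -0.017, 0.185], [0.482, -0.021, 0.159], [0.489, -0.022, 0.149], [0.495, -0.021, 0.148]]
230 [[0.428, -0.043, 0.149], [0.434, -0.039, 0.156], [0.44, -0.033, 0.169], [0.458, -0.018, 0.198], [0.482, -0.025, 0.162], [0.4
[... 711 characters left out ...]
, -0.028, 0.202]]
280 [[0.438, -0.042, 0.206], [0.439, -0.073, 0.149], [0.446, -0.044, 0.199], [0.463, -0.04, 0.2], [0.494, -0.062, 0.148], [0.499, -0.06, 0.149], [0.488, -0.032, 0.204]]
290 [[0.438, -0.047, 0.207], [0.44, -0.081, 0.148], [0.447, -0.079, 0.149], [0.464, -0.046, 0.198], [0.495, -0.068, 0.149], [0.501, -0.067, 0.148], [0.489, -0.036, 0.205]]
300 [[0.439, -0.05, 0.209], [0.442, -0.086, 0.15], [0.448, -0.086, 0.148], [0.466, -0.051, 0.198], [0.497, -0.075, 0.148], [0.502, -0.071, 0.153], [0.49, -0.041, 0.205]]
310 [[0.438, -0.086, 0.164], [0.443, -0.087, 0.16], [0.449, -0.089, 0.154], [0.474, -0.087, 0.149], [0.496, -0.077, 0.157], [0.501, -0.072, 0.162], [0.504, -0.067, 0.168]]
```

View pics/w6.png

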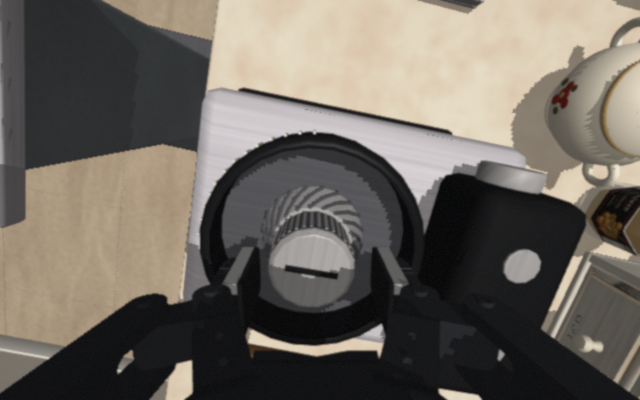

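The nut top at (310,270), with its slot, sits centred between the pads at about (245,270) and (385,270). The tips are level with the nut's top, so I'll go another 22 mm down and close.

>>> servo_tool(deltas=[[[60,-0.001,0.0005,-0.008,0],[60,0,0,-0.008,0],[60,0,0,-0.006,0],[60,0,0,0,0],[52,0,0,0,0],[49,0,0,0,0],[46,0,0,0,0],[43,0,0,0,0]]])

```text
time: 13.5
tool_pos: [0.4622, -0.0366, 0.1573]
tool_rot: [0.001, 0.624, 0.782, 0.001]
contact_force: [0.3, 0.7, 3.3]
gripper_width: 0.445
grasp_force: 63.1
```

>>> servo_tool(deltas=[[[40,0,0,0,0],[30,0,0,0,0],[15,0,0,0,0],[0,0,0,0,0],[0,0,0,0,0],[0,0,0,0,0],[0,0,0,0,0],[0,0,0,0,0]]])

```text
time: 14.3
tool_pos: [0.4622, -0.0366, 0.1573]
tool_rot: [0.001, 0.624, 0.782, 0.001]
contact_force: [0.2, 2.6, 5.5]
gripper_width: 0.448
grasp_force: 64.3
```

```bash
python3 - <<'E'
from h import *
s=manip.state(); print(s)
E
```

```text
{'time': 14.3, 'joint_pos': array([-2.40142339e-01, -3.04591968e-01,  2.04702902e+00,  5.60354673e-04,
        1.39600608e+00, -4.64325542e-01]), 'joint_vel': array([-0.00038135,  0.0006943 ,  0.00134801,  0.00201331,  0.00129653,
       -0.00069559]), 'joint_efforts': array([-5.78203350e-01, -2.05325353e+01, -3.28291047e+01, -3.10689518e-01,
        4.89074271e-03, -1.22346170e-02]), 'tool_pos': array([ 0.46217754, -0.03661597,  0.15730983]), 'tool_rot': array([0.00131347, 0.6236113 , 0.78173294, 0.00091149]), 'contact_force': array([0.21534706, 2.57099595, 5.52998628]), 'ft_torque': array([ 0.15811307, -0.03260729, -0.00118006]), 'grasp_force': 64.30547451629536, 'gripper_width': 0.44789241724044604}
```

Gripping the nut. I'll try a small, slow counter-clockwise turn.

>>> servo_tool(deltas=[[[0,0,0,0,2],[0,0,0,0.0001,2],[0,0,0,0.0001,2],[0,0,0,0.0001,2],[0,0,0,0.0001,2],[0,0,0,0.0001,0],[0,0,0,0,0],[0,0,0,0,0]]])

```text
time: 15.1
tool_pos: [0.4618, -0.0361, 0.1573]
tool_rot: [0.001, 0.554, 0.833, 0.001]
contact_force: [1.1, 4.4, 6.6]
gripper_width: 0.447
grasp_force: 64.1
```

```bash
python3 - <<'E'
from h import *
s=manip.state(); print(s['tool_pos'],s['tool_rot'],s['contact_force'],s['ft_torque'],s['joint_pos'][5],s['joint_efforts'][5],s['grasp_force'],s['gripper_width'])
E
python3 nut.py
```

```text
[ 0.4617827  -0.03605373  0.15726654] [5.23764379e-04 5.53733276e-01 8.32693152e-01 1.13979141e-03] [1.08701973 4.39012374 6.56996553] [ 0.55589498  0.01024392 -0.41031353] -0.6373593799440875 -0.4211696796119213 64.09122255281545 0.446764238533366
15.1 [ 0.4617827  -0.03605373  0.15726654] yaw 112.75291959360221 j6 -0.6373593799440875
wrist 10956 z 0.19961832573490768 ((0.45618364214897156, -0.0276862271130085), 0.04348105192184448) ((0.4613611102104187, -0.03587117791175842), (0.08442828804254532, 0.03949262201786041), 32.409942626953125)
slot 2140 ((0.4653208553791046, -0.04702703282237053), (0.07638059556484222, 0.062195539474487305), 22.45816993713379) [ 0.9237841   0.3829138   0.45543692 -0.03061412]
collar 8320 ((0.47383666038513184, -0.02324221469461918), 0.07694954425096512)
```

A resisting moment of −0.41 N·m suggests the stop. Trying the other way.

>>> servo_tool(deltas=[[[0,0,0,-0.0001,-3],[0,0,0,-0.0001,-3],[0,0,0,-0.0001,-3],[0,0,0,-0.0001,-3],[0,0,0,0.0001,-3],[0,0,0,0.0002,-3],[0,0,0,0.0002,-3],[0,0,0,0.0001,0]]])

```text
time: 15.95
tool_pos: [0.4617, -0.0375, 0.1573]
tool_rot: [0.002, 0.696, 0.718, -0.0]
contact_force: [0.9, -2.7, 4.9]
gripper_width: 0.444
grasp_force: 63.1
```

```bash
cat > st.py <<'E'
from h import *
s=manip.state(); print(s['time'],s['tool_pos'],'yaw',np.degrees(2*np.arctan2(s['tool_rot'][2],s['tool_rot'][1])),s['contact_force'],s['ft_torque'],s['joint_pos'][5],s['joint_efforts'][5],s['grasp_force'],s['gripper_width'])
p,z,K,M=grab('wrist'); C=cloud(z,K,M); g=cv2.cvtColor(p,cv2.COLOR_RGB2GRAY)
m=(np.hypot(C[...,0]-.461,C[...,1]+.0365)<.0155)&(C[...,2]>.19)&(C[...,2]<.23)
t=np.median(g[m]); d=m&(g<.5*t); q=C[d][:,:2].astype(np.float32)
print('top z',np.median(C[m][:,2]),len(q),t)
if len(q)>10: v=cv2.fitLine(q,cv2.DIST_HUBER,0,.01,.01).ravel(); print('slot deg',np.degrees(np.arctan2(v[1],v[0])),v[2:],cv2.minAreaRect(q)[1])
E
python3 st.py
```

```text
15.95 [ 0.461702   -0.03754924  0.15730265] yaw 91.82248240252133 [ 0.93629736 -2.74643722  4.92662375] [-0.48304689 -0.10421894  0.00177597] -0.27225753496089705 0.2734888158738613 63.093975274932745 0.44408453636228756
top z 0.1996696969945382 406 102.0
slot deg -8.664335 [ 0.4613016  -0.03781975] (0.004283268935978413, 0.023452017456293106)
```

>>> servo_tool(deltas=[[[0,0,0,0.0001,-4],[0,0,0,0.0002,-4],[0,0,0,0.0002,-4],[0,0,0,0.0002,-4],[0,0,0,0.0002,-4],[0,0,0,0.0002,-4],[0,0,0,0.0001,0],[0,0,0,0,0]]])

```text
time: 16.8
tool_pos: [0.4609, -0.0364, 0.1575]
tool_rot: [-0.0, 0.829, 0.559, 0.0]
contact_force: [-0.0, 1.7, 2.8]
gripper_width: 0.446
grasp_force: 60.2
```

```bash
python3 st.py
```

```text
16.8 [ 0.46089529 -0.03638415  0.1574853 ] yaw 67.94672813803497 [-0.03969807  1.67038462  2.81949467] [ 0.08034401 -0.10951893  0.01631505] 0.14461758311587009 0.016079649212770164 60.18672093981877 0.4458442938146842
top z 0.19986336437972047 407 113.0
slot deg -32.257824 [ 0.45888025 -0.03584895] (0.0037563929799944162, 0.023515114560723305)
```

Slot and gripper both turned −24° with no resisting moment, so the thread is left-handed and the nut loosens clockwise. Continuing.

>>> servo_tool(deltas=[[[0,0,0,0.0003,-6],[0,0,0,0.0003,-6],[0,0,0,0.0003,-6],[0,0,0,0.0003,-6],[0,0,0,0.0003,-6],[0,0,0,0.0003,-6],[0,0,0,0.0003,-6],[0,0,0,0.0003,-6]]])

```text
time: 17.65
tool_pos: [0.4615, -0.0366, 0.1601]
tool_rot: [0.0, 0.985, 0.171, 0.001]
contact_force: [3.3, 0.2, 1.1]
gripper_width: 0.445
grasp_force: 60.1
```

```bash
python3 st.py
```

```text
17.65 [ 0.46152273 -0.0366216   0.16012377] yaw 19.66564578706469 [3.28493313 0.16202477 1.11411871] [-0.06988967 -0.39453823  0.05052421] 0.987235836791763 -0.8289240673184395 60.08657994330861 0.4450277346649019
top z 0.2025063744553155 407 97.0
slot deg -80.34881 [ 0.46027756 -0.03627095] (0.003988186363130808, 0.023707028478384018)
```

>>> servo_tool(deltas=[[[0,0,0,0.0003,-6],[0,0,0,0.0003,-6],[0,0,0,0.0003,-6],[0,0,0,0.0003,-6],[0,0,0,0.0003,-6],[0,0,0,0.0003,-6],[0,0,0,0.0003,-6],[0,0,0,0.0003,-6]]])

```text
time: 18.5
tool_pos: [0.4617, -0.0375, 0.1627]
tool_rot: [0.001, 0.97, -0.244, 0.001]
contact_force: [3.6, -4.0, 0.9]
gripper_width: 0.445
grasp_force: 60.1
```

>>> servo_tool(deltas=[[[0,0,0,0.0003,-6],[0,0,0,0.0003,-6],[0,0,0,0.0003,-6],[0,0,0,0.0002,0],[0,0,0,0.0005,0],[0,0,0,0.0005,0],[0,0,0,0.0005,0],[0,0,0,0,0]]])

```text
time: 19.3
tool_pos: [0.4607, -0.0366, 0.1646]
tool_rot: [0.0, 0.92, -0.392, -0.0]
contact_force: [1.4, -0.5, 0.6]
gripper_width: 0.445
grasp_force: 60.6
```

```bash
python3 st.py
```

```text
19.3 [ 0.4607366  -0.03656475  0.16461765] yaw -46.12741422570431 [ 1.40463861 -0.51485795  0.64976674] [-0.09085596 -0.12675307 -0.0162224 ] 2.135566888735005 0.003705277049448341 60.58993290003855 0.444972873892001
top z 0.20695574777078876 400 115.0
slot deg 33.682858 [ 0.4599396  -0.03529079] (0.023620354011654854, 0.003987614531069994)
```

Turned about 148° in all. Lifting gently while watching the force.

>>> servo_tool(deltas=[[[0,0,0,0.001,0],[0,0,0,0.001,0],[0,0,0,0.001,0],[0,0,0,0.001,0],[0,0,0,0,0],[0,0,0,0,0],[0,0,0,0,0],[0,0,0,0,0]]])

```text
time: 20.15
tool_pos: [0.461, -0.0366, 0.169]
tool_rot: [-0.0, 0.92, -0.392, -0.0]
contact_force: [0.2, 0.3, -1.5]
gripper_width: 0.446
grasp_force: 60.4
```

```bash
python3 st.py
```

```text
20.15 [ 0.46097583 -0.03655874  0.16903923] yaw -46.163716341007955 [ 0.22253086  0.29181794 -1.54688588] [ 0.05925427  0.00104275 -0.0121528 ] 2.1361831819787045 -7.281144007720286e-05 60.4239311395213 0.4456700284080888
top z 0.21138785644055486 400 115.0
slot deg 33.697735 [ 0.46024722 -0.03531439] (0.023568924516439438, 0.0042997137643396854)
```

>>> servo_tool(deltas=[[[0,0,0,0.005,0],[0,0,0,0.008,0],[0,0,0,0.01,0],[0,0,0,0.012,0],[0,0,0,0.015,0],[0,0,0,0.015,0],[0,0,0,0.015,0],[0,0,0,0,0]]])

```text
time: 21.0
tool_pos: [0.4625, -0.0369, 0.2528]
tool_rot: [-0.0, 0.92, -0.392, 0.003]
contact_force: [1.1, 0.2, -0.3]
gripper_width: 0.445
grasp_force: 60.4
```

>>> servo_tool(deltas=[[[0,0,0.01,0,0],[0,0,0.025,0,0],[0,0.003,0.035,0,0],[0,0.004,0.04,0,0],[0,0.004,0.04,0,0],[0,0.004,0.04,0,0],[0,0.003,0.03,0,0],[0,0,0.02,0,0]]])

```text
time: 21.8
tool_pos: [0.4779, 0.206, 0.2475]
tool_rot: [0.001, 0.92, -0.391, -0.001]
contact_force: [0.4, 0.1, -0.4]
gripper_width: 0.445
grasp_force: 60.4
```

>>> servo_tool(deltas=[[[0,0,0.02,0,0],[0,0,0.01,0,0],[0,0,0,0,0],[0,0,0,0,0],[0,0,0,0,0],[0,0,0,0,0],[0,0,0,0,0],[0,0,0,0,0]]])

```text
time: 22.6
tool_pos: [0.4791, 0.233, 0.2492]
tool_rot: [-0.0, 0.92, -0.392, 0.0]
contact_force: [-0.4, 0.0, -0.8]
gripper_width: 0.441
grasp_force: 60.4
```

```bash
python3 - <<'E'
from h import *
s=manip.state(); print(s['time'],s['tool_pos'],s['gripper_width'],s['grasp_force'],s['contact_force'])
a=grab('wrist'); W=cloud(*a[1:]); b=grab('side')
P=W[(np.hypot(W[...,0]-s['tool_pos'][0],W[...,1]-s['tool_pos'][1])<.016)&(W[...,2]>.2)]; print(len(P),np.median(P,0))
A=np.c_[P[:,:2],np.ones(len(P))]; print('tilt',np.linalg.lstsq(A,P[:,2],rcond=None)[0][:2])
P=W[(np.hypot(W[...,0]-.457,W[...,1]-.2635)<.055)&(W[...,2]>.026)&(W[...,2]<.042)]; print('carrier',len(P),P.mean(0) if len(P) else 0)
im=np.hstack([a[0][:,120:520],cv2.resize(b[0][120:320,160:360],(400,400))]); save('end',im)
E
```

```text
22.6 [0.47912625 0.23303222 0.24922856] 0.4405899044584654 60.41109473153483 [-0.41037368  0.03028642 -0.84736381]
9843 [0.48351852 0.22841888 0.29278168]
tilt [ 1.48604246 -1.53263354]
carrier 2098 [0.46557719 0.25505224 0.03265097]
```

View pics/end.png

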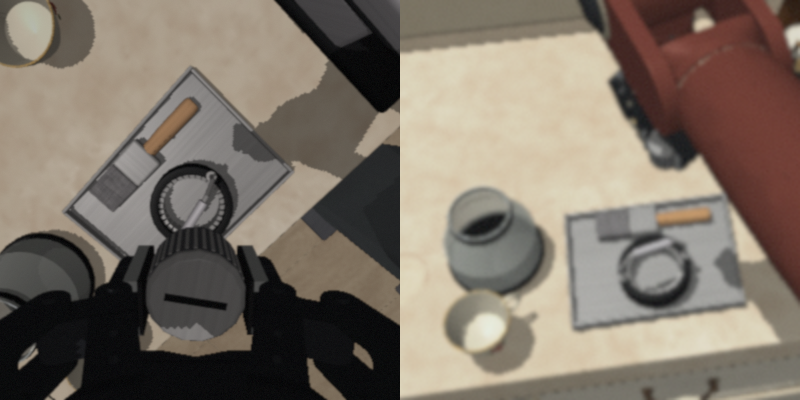

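The nut (200,285) sits level in the fingers above the tray, and the carrier stands in the tray clear of everything, as the side view at (655,270) shows. Handing in.

```bash
python3 -c "
from plant import manip
print(manip.job_done())"
```

```text
the job is handed in; nothing more can be done
None
```

I stood the carrier flat in the tray and unscrewed the nut clockwise (its thread is left-handed). I lifted it straight off the spindle and am holding it level about 0.26 m above the tray; the job was handed in at about 23 s, with no verdict returned.

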